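Right the toppled bottle against the splash board

ROBOT

A 7-joint arm with a two-finger parallel gripper is mounted at the origin on the work surface. World frame = base frame: x ahead of the robot, y to its left, z up, the work surface at z = 0. Lengths are in m, angles in rad, forces in N, time in s.
With the tool pointing down it reaches from about 0.425 to 0.875 m from the base axis. Payload 4.7 kg.
Tool frame: the origin (TCP) lies at the very end of the fingers, on their centre line; the grasp point (between the pads) lies 19 mm behind it; z points along the fingers, x is the direction in which the jaws open and shut, and the axes are right-handed (so a half turn about z gives the same grasp; the last joint's range is limited). The gripper opens to 87 mm and grips with 3 to 60 N. Pads are 19 mm wide; open, the fingers measure 117 mm over their backs; the gripper's body (75 mm by 190 mm) begins 51 mm behind the grasp point.
Start: joints at [1.168, 0.321, -0.07, 1.45, 0.023, 1.371, -0.057], TCP at [0.263, -0.594, 0.223] pointing down, gripper open.
Joint ranges: [-2.86, 2.86], [-0.3, 2.09], [-1.38, 1.24], [0.06, 2.45], [-1.56, 4.7], [0.09, 2.05], [-2.69, 2.69]. Speed limits (rad/s): [2.57, 2.57, 3.14, 3.14, 3.14, 3.14, 3.14].

INTERFACE

Orientations are given as a unit quaternion [x, y, z, w].
In Python, from station import ctrl, viewer, find_in gives the robot as it stands.
- The arm moves only by the tool carry_out, never from a script. Its argument "increments" is a list of rows, each an object with "xyz": the shift along the tool's x, y, z in m, a list of three; "angular": the turn, a rotation vector about the tool's x, y, z in degrees, a list of three; "claw": the closure in counts, from 0 (fully open) to 255 (shut). A call has 1 to 8 rows; each row shifts and turns the commanded pose from where the row before left it, along the tool's axes as they then stand; what a row does not reach is not made up. A row lasts 1/10 s, in which the tool goes at most 50 mm and 8.59 degrees, less where a joint would pass 70% of its speed; a pose out of reach is approached as far as the arm can. A call with a gripper value outside its range is refused whole. The fingers move at their own pace and stop on an object; "grip_force" is the grip in N (left out, the last holds). Time passes only in rows, so rows that do not move let the fingers close. It gives the time, the measured TCP pose, the force and the opening at its end, in the units of the state.
- ctrl.sense(): the state, without advancing time (a new reading comes with each control period).
- viewer.capture(name): name is "scene" or "top" or "wrist"; returns the picture (480x640x3 uint8, blue, green, red); there is no depth.
- viewer.calibration(name): a dict with "intrinsics" (3x3 intrinsics, pixels), "dist" ([k1, k2, p1, p2, k3] as OpenCV has them; the pictures are not rectified), "view" (4x4, takes a point from world to camera coordinates). Camera axes: x right, y down, z forward; pixel columns grow to the right and rows downward; lengths in m; the calibration is good to about 2 mm. A picture is of the moment at which its call begins: read the wrist's pose just before it. calibration takes no time and is no camera call; for the wrist camera it gives the pose at the moment of the call.
- ctrl.hand_in(): hands the job in, once; it reports no verdict.
Trained networks look in the newest picture that a camera, given by its name, has taken for a name from the list of things; names that differ only in an ending like _2 or _b are one class to them, and where a whole thing is asked for, a point or a joint stands for the part that bears it (a point fixed in the world has none). Each returns a list of dicts, best first, with "p" (0 to 1); they miss things now and then, are a little off and sometimes report something else, mostly with a low value. They report only what shows in the picture. A call takes as long as a camera call.
- find_in(camera, thing): "bbox" ([centre column, centre row, width, height] in pixels, round what is visible of it).
The state is a dict: "clock": time; "joint_pos": joint angles; "qd": joint speeds; "tau": joint torques, N m; "eef_pos": TCP position; "orientation": TCP orientation; "ft_force": force on the tool from outside, world axes, zero at the start; "wrist_torque": the same for the moment, N m; "gripper_width": opening from 0.0 (shut) to 1.0 (fully open).
Only numpy, scipy, OpenCV 4.12 (cv2) and the standard library are available. Lean on these libraries where they do the work, as an engineer would, in place of code of your own. Each camera call takes 0.05 s, during which the arm holds its last target.

TASK

One of the two glazed bottles on the pottery bench has toppled and leans with its mouth on the plywood splash board. Without lifting it off the bench, push its foot in towards the board so that its mouth slides up the board until the bottle stands upright on its foot, close to the board (at most about 6 cm of gap between its side and the board). Leave the standing bottle and the mug where they are.

Things in the scene. Friction and masses are not known exactly. Their poses are not given: they have to be found in the camera images.
- fallen_mid (a point): The toppled bottle: cream glazed stoneware, slick, 170 mm tall, 0.5 kg; body 60 mm across up to 82 mm, neck 24, lip 30 mm. The point is on its axis 85 mm from the foot; z points foot to mouth. Starts about 40 degrees off upright, square to the board, lip on it, one foot edge on the bench, the back edge 39 mm up. Once within about 20 degrees of upright it drops onto its foot when let go.
- board: The upright plywood splash board, fixed: 190 mm high, 18 mm thick, 460 mm long (from x = -180 to +280 mm), feet behind it. Origin on the lower edge of its flat front face, on which the bottle leans; x runs along the board (away from the robot), y points straight out of that face (the bottle is on the +y side), z up.
- standing_mid (a point): The other bottle, same shape and size, standing upright, either in front of the board near its +x end or behind the board; to be left alone. The point is on its axis half-way up (85 mm above the bench).
- mug: Terracotta-coloured mug, 80 mm in diameter, 85 mm high, with a handle, standing at the other of those two places; to be left alone. Origin at the centre of its underside, z up.

How it is judged:
On the way:
1. the bottle's mouth, still resting on the board, has slid up it as the foot is pushed in (bottle 11 to 34 degrees off upright) (angle between fallen_mid's own z axis and vertical between 0.2 and 0.6 rad and y of fallen_mid in the frame of board below 0.068 m and contact force between fallen and board above 0.05 N), for 0.1 s.
At the end, for the whole second after the job is handed in: The toppled bottle stands on its foot on the bench, upright within about 10 degrees, at rest, in front of the board with its side no more than about 70 mm from the face (its axis within 100 mm); the standing bottle and the mug are within 30 mm of where they were (angle between fallen_mid's own z axis and vertical below 0.17 rad and height (world z) of fallen_mid between 0.078 and 0.093 m and y of fallen_mid in the frame of board between 0 and 0.1 m and x of fallen_mid in the frame of board between -0.18 and 0.28 m and linear speed of fallen below 0.02 m/s and distance of each of standing_mid, mug from where it was at the start of the episode below 0.03 m); the robot touches nothing.
It fails at once if the toppled bottle is lifted off the bench (its middle rises more than 30 mm above standing height) (height (world z) of fallen_mid above 0.115 m).
It fails at once if the standing bottle is knocked over (angle between standing_mid's own z axis and vertical above 0.5 rad).
It fails at once if the mug is knocked over (angle between mug's own z axis and vertical above 0.5 rad).
It also fails if it takes over 42 s, if anything falls off the work surface, if the arm or the gripper's body presses on something with over 40 N, if the wrist force passes 120 N, or if a joint passes its speed limit or range.

## Working session

There is one attempt and no reset: what is moved stays moved. The work goes in short steps, Python scripts to look and compute and a tool call to move; the robot and the scene stay as the last step left them, time stands still between calls to the robot, and variables do not carry over. Pictures are saved under pics/ and viewed, and the job is handed in when it is done.

Besides the shell and the picture viewer there is one more tool, called after ">>>" as name([rows], argument=value, ...), one row to a line, values as JSON. carry_out: Moves the arm, as the interface text tells. Its arguments: {"type":"object","properties":{"increments":{"type":"array","items":{"type":"object","properties":{"xyz":{"type":"array","items":{"type":"number"}},"angular":{"type":"array","items":{"type":"number"}},"claw":{"type":"number"}}}},"grip_force":{"type":"number"}},"required":["increments"]}

```bash
mkdir -p pics; ls
python3 - <<'E'
from station import ctrl, viewer, find_in
import cv2
s=ctrl.sense(); print(s)
for n in ["scene","top"]:
    cv2.imwrite(f"pics/{n}0.png",viewer.capture(n))
    for t in ["fallen_mid","board","standing_mid","mug"]:
        print(n,t,[(round(d['p'],2),[round(v) for v in d['bbox']]) for d in find_in(n,t)][:3])
print(viewer.calibration("scene"),viewer.calibration("top"))
print(ctrl.sense()['clock'])
E
```

```text
pics
{'clock': 0.0, 'joint_pos': array([ 1.16809081,  0.32177172, -0.07006692,  1.45168168,  0.02261098,
        1.3707787 , -0.05691976]), 'qd': array([-0.00197089,  0.00073878,  0.00044692, -0.00066727,  0.00042824,
        0.00085463,  0.00241732]), 'tau': array([ 4.57984570e-04, -4.91288924e+01, -4.03176695e-01, -3.12527132e+01,
       -6.37075701e-02,  4.36913827e-02,  1.61821740e-04]), 'eef_pos': array([ 0.26286518, -0.59387545,  0.22149131]), 'orientation': array([ 8.38104075e-01, -5.45509579e-01, -8.06351132e-04, -4.56261804e-04]), 'ft_force': array([ 0.30840817, -0.68699043, -0.35141131]), 'wrist_torque': array([-0.00735002,  0.02037616,  0.02239215]), 'gripper_width': 1.0020301273012626}
scene fallen_mid [(0.77, [437, 280, 57, 135]), (0.41, [261, 324, 81, 88])]
scene board [(0.95, [365, 250, 335, 159])]
scene standing_mid [(0.75, [391, 176, 20, 20])]
scene mug [(0.64, [261, 325, 79, 86])]
top fallen_mid [(0.57, [252, 290, 82, 54])]
top board [(0.63, [337, 266, 164, 352])]
top standing_mid [(0.76, [368, 327, 39, 43])]
top mug [(0.81, [303, 150, 56, 81])]
{'intrinsics': array
[... 295 characters left out ...]
135],
       [ 0.25676667,  0.46963483, -0.84469758, -0.02296821],
       [-0.3732296 , -0.75801593, -0.53489393,  1.02220236],
       [ 0.        ,  0.        ,  0.        ,  1.        ]])} {'intrinsics': array([[566.30233937,   0.        , 323.9538508 ],
       [  0.        , 566.30233937, 230.88887863],
       [  0.        ,   0.        ,   1.        ]]), 'dist': array([-0.15364772,  0.        ,  0.        ,  0.        ,  0.        ]), 'view': array([[ 0.02577459, -0.99951158, -0.01767115, -0.14505536],
       [-0.99185976, -0.02336424, -0.12517323,  0.65580087],
       [ 0.12469922,  0.02075359, -0.99197752,  0.82004463],
       [ 0.        ,  0.        ,  0.        ,  1.        ]])}
0.5
```

View pics/scene0.png

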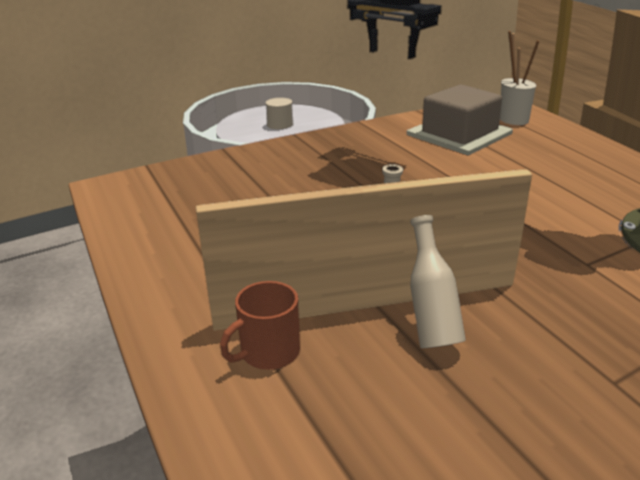

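View pics/top0.png

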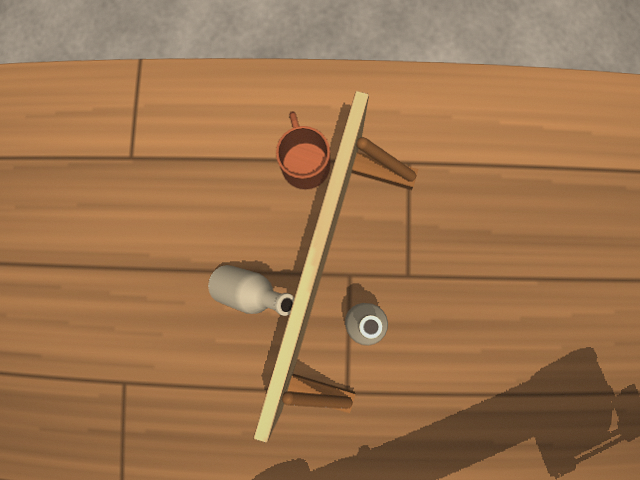

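The top view shows the fallen bottle leaning from about (225,285) with its mouth at (286,305). The board's top front edge runs (357,93) to (255,439), the mug is at (303,155), and the standing bottle is behind the board at (370,325).

```bash
cat > h.py <<'E'
import numpy as np, cv2
from station import ctrl, viewer, find_in
def ray(n,uv):
    c=viewer.calibration(n); K=c['intrinsics'];V=c['view']
    p=cv2.undistortPoints(np.array([[uv]],float),K,np.array(c['dist']))[0,0]
    R=V[:3,:3];o=-R.T@V[:3,3]; return o,R.T@np.array([p[0],p[1],1])
def atz(n,uv,z):
    o,d=ray(n,uv); return o+d*(z-o[2])/d[2]
def proj(n,P):
    c=viewer.calibration(n);V=c['view']
    return cv2.projectPoints(np.array(P,float).reshape(-1,3),cv2.Rodrigues(V[:3,:3])[0],V[:3,3],c['intrinsics'],np.array(c['dist']))[0][:,0]
E
python3 - <<'E'
from h import *
np.set_printoptions(precision=4,suppress=True)
a=atz("top",(357,92),.19);b=atz("top",(255,439),.19);print(a,b,np.linalg.norm(a-b))
print(atz("scene",(215,327),0),atz("scene",(519,286),0))
print(atz("scene",(200,208),.19),atz("scene",(531,174),.19))
for uv in [(356,92),(255,439),(286,305)]: print(uv,atz("top",uv,.145))
ex=(a-b)/np.linalg.norm(a-b); ey=np.array([-ex[1],ex[0],0]); print(ex,ey, np.degrees(np.arctan2(ex[1],ex[0])))
org=b+.18*ex; org[2]=0;print(org)
# bottle fit: lean 40deg, param x along board
th=np.radians(40)
img=cv2.imread("pics/top0.png");im2=cv2.imread("pics/scene0.png")
# lip pts
m=atz("top",(286,305),.150)
print("mouth in board",(m-org)@ex,(m-org)@ey)
s=(m-org)@ex
R=np.array([ex,ey,[0,0,1]]).T
# axis dir: mouth toward -y
ax=-np.sin(th)*ey+np.cos(th)*np.array([0,0,1]); pr=np.cross(ax,ex)
yfoot=None
# foot centre height= 30*sin th ; lip touches board: mouth y - 15*cos(th) = 0
zf=.03*np.sin(th); ym=.015*np.cos(th)
mouth=org+s*ex+ym*ey; mouth[2]=zf+.17*np.cos(th)
foot=mouth-.17*ax; print("foot",foot,"mouth",mouth, "mid",foot+.085*ax, "midy",((foot+.085*ax)-org)@ey)
t=np.linspace(0,2*np.pi,40)
for n,I in(("top",img),("scene",im2)):
    for c,r in((foot,.03),(foot+.082*ax,.03),(mouth,.015)):
        P=[c+r*(np.cos(q)*ex+np.sin(q)*pr) for q in t]
        cv2.polylines(I,[np.int32(proj(n,P))],True,(0,255,0),1)
    for z in (0,.19):
        P=[org+x*ex+np.array([0,0,z]) for x in (-.18,.28)]
        cv2.polylines(I,[np.int32(proj(n,P))],True,(255,0,255),1)
cv2.imwrite("pics/fit.png",cv2.resize(np.hstack([img[50:450,180:480],im2[130:430,180:560][:,:].copy() if 0 else im2[50:450,180:560]]),None,fx=1.17,fy=1.17))
E
```

```text
[ 0.8237 -0.1703  0.19  ] [ 0.3811 -0.054   0.19  ] 0.4576930183904271
[ 0.8207 -0.176   0.    ] [ 0.374  -0.0455  0.    ]
[ 0.8184 -0.1751  0.19  ] [ 0.384  -0.0521  0.19  ]
(356, 92) [ 0.8411 -0.1705  0.145 ]
(255, 439) [ 0.3701 -0.0481  0.145 ]
(286, 305) [ 0.5465 -0.0836  0.145 ]
[ 0.9672 -0.2541  0.    ] [0.2541 0.9672 0.    ] -14.722211209623769
[ 0.5552 -0.0998  0.    ]
mouth in board -0.0122850392547934 0.013015790571963323
foot [0.574  0.0202 0.0193] mouth [ 0.5462 -0.0855  0.1495] mid [ 0.5601 -0.0327  0.0844] midy 0.06612761347014053
```

View pics/fit.png

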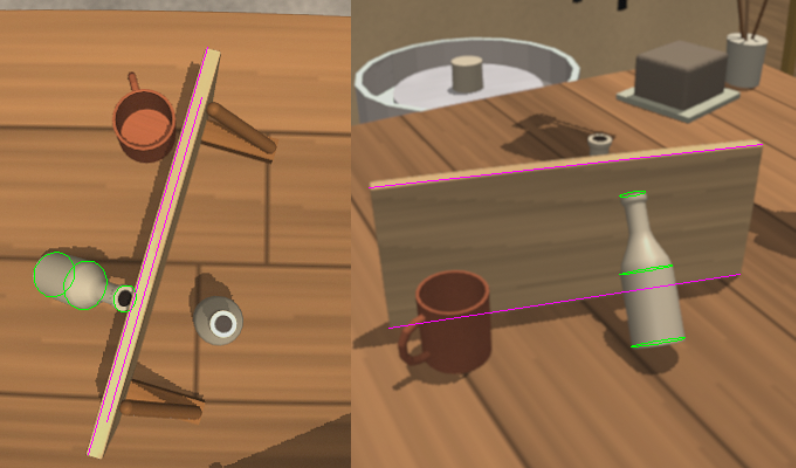

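>>> carry_out([
  {"xyz": [0, 0, -0.05]},
  {"xyz": [0, 0, -0.05], "claw": 150},
  {"angular": [0, 0, -8.4], "claw": 150},
  {"angular": [0, 0, -8.4], "claw": 150},
  {"angular": [0, 0, -8.4], "claw": 150},
  {"angular": [0, 0, -8.4], "claw": 150},
  {"angular": [0, 0, -8.4], "claw": 150},
  {"angular": [0, 0, -8.4], "claw": 150},
])

```text
invalid input
```

```bash
cat > plan.py <<'E'
from h import *
from scipy.spatial.transform import Rotation as R
np.set_printoptions(precision=4,suppress=True)
org=np.array([.5545,-.0990,0]); yaw=np.radians(-15.2)
ex=np.array([np.cos(yaw),np.sin(yaw),0]);ey=np.array([-ex[1],ex[0],0]);zh=np.array([0,0,1.])
def target(y,z,tilt=35,x=-.0123):
    t=np.radians(tilt); tz=-np.sin(t)*ey-np.cos(t)*zh; ty=np.cross(tz,ex)
    Rt=R.from_matrix(np.array([ex,ty,tz]).T)
    p=org+x*ex+y*ey+z*zh-.0095*ty   # finger front corner at (y,z)
    return p,Rt
def show(y,z,tilt=35,x=-.0123):
    s=ctrl.sense();q=R.from_quat(s['orientation']);p,Rt=target(y,z,tilt,x)
    c=s['eef_pos']+.0095*q.as_matrix()[:,1]-org
    print('t',s['clock'],'tcp',s['eef_pos'],'j',s['joint_pos'],'F',s['ft_force'],'w',s['gripper_width'])
    print('corner now board xyz',c@ex,c@ey,c[2])
    print('shift in tool',q.inv().apply(p-s['eef_pos']),'rotvec deg',np.degrees((q.inv()*Rt).as_rotvec()))
E
python3 -c "
from plan import *
show(.21,.32,0)
m=atz('top',(303,157),.085)-org;print(m@ex,m@ey)"
```

```text
t 0.5 tcp [ 0.2631 -0.5944  0.2225] j [ 1.1681  0.321  -0.0701  1.4506  0.0226  1.3708 -0.0569] F [-0.1694 -1.0234  0.4586] w 0.9994188462538096
corner now board xyz -0.1587111826752429 -0.5604253365595709 0.22254390983758637
shift in tool [-0.5131 -0.5958 -0.0975] rotvec deg [  0.0022   0.0023 -50.9194]
0.1995611416094713 0.057110305767003225
```

>>> carry_out([
  {"xyz": [0, 0, -0.05], "angular": [0, 0, 0], "claw": 150},
  {"xyz": [0, 0, -0.05], "angular": [0, 0, 0], "claw": 150},
  {"xyz": [0, 0, 0], "angular": [0, 0, -8.4], "claw": 150},
  {"xyz": [0, 0, 0], "angular": [0, 0, -8.4], "claw": 150},
  {"xyz": [0, 0, 0], "angular": [0, 0, -8.4], "claw": 150},
  {"xyz": [0, 0, 0], "angular": [0, 0, -8.4], "claw": 150},
  {"xyz": [0, 0, 0], "angular": [0, 0, -8.4], "claw": 150},
  {"xyz": [0, 0, 0], "angular": [0, 0, -8.4], "claw": 150},
])

```text
clock: 1.3
eef_pos: [0.2631, -0.5944, 0.3226]
orientation: [0.991, -0.134, 0.0, 0.0]
ft_force: [0.1, -0.1, 0.4]
gripper_width: 0.431
```

```bash
python3 -c "
from plan import *
show(.21,.32,0)"
```

```text
t 1.3 tcp [ 0.2631 -0.5944  0.3226] j [ 1.2436  0.3028 -0.1728  1.2804  0.0513  1.5626  0.8097] F [ 0.1188 -0.0731  0.3927] w 0.43097396568774565
corner now board xyz -0.15135941991560817 -0.5639286617254977 0.3226339205649442
shift in tool [ 0.1367 -0.7744  0.0025] rotvec deg [ 0.0075 -0.0027 -0.1761]
```

>>> carry_out([
  {"xyz": [0.008, -0.045, 0], "angular": [0, 0, 0], "claw": 150},
  {"xyz": [0.008, -0.045, 0], "angular": [0, 0, 0], "claw": 150},
  {"xyz": [0.008, -0.045, 0], "angular": [0, 0, 0], "claw": 150},
  {"xyz": [0.008, -0.045, 0], "angular": [0, 0, 0], "claw": 150},
  {"xyz": [0.008, -0.045, 0], "angular": [0, 0, 0], "claw": 150},
  {"xyz": [0.008, -0.045, 0], "angular": [0, 0, 0], "claw": 150},
  {"xyz": [0.008, -0.045, 0], "angular": [0, 0, 0], "claw": 150},
  {"xyz": [0.008, -0.045, 0], "angular": [0, 0, 0], "claw": 150},
])

```text
clock: 2.1
eef_pos: [0.4228, -0.2634, 0.3229]
orientation: [0.991, -0.137, 0.0, 0.0]
ft_force: [0.3, -0.3, 0.1]
gripper_width: 0.41
```

>>> carry_out([
  {"xyz": [0.008, -0.045, 0], "angular": [0, 0, 0], "claw": 150},
  {"xyz": [0.008, -0.045, 0], "angular": [0, 0, 0], "claw": 150},
  {"xyz": [0.008, -0.045, 0], "angular": [0, 0, 0], "claw": 150},
  {"xyz": [0.008, -0.045, 0], "angular": [0, 0, 0], "claw": 150},
  {"xyz": [0.008, -0.045, 0], "angular": [0, 0, 0], "claw": 150},
  {"xyz": [0.008, -0.045, 0], "angular": [0, 0, 0], "claw": 150},
  {"xyz": [0.008, -0.045, 0], "angular": [0, 0, 0], "claw": 150},
  {"xyz": [0.008, -0.045, 0], "angular": [0, 0, 0], "claw": 150},
])

```text
clock: 2.9
eef_pos: [0.582, 0.0654, 0.3229]
orientation: [0.991, -0.137, 0.001, 0.0]
ft_force: [0.7, -0.7, 0.4]
gripper_width: 0.414
```

```bash
python3 -c "
from plan import *
show(.21,.25,35)"
```

```text
t 2.9 tcp [0.582  0.0654 0.3229] j [ 0.4932  0.2265 -0.7778  1.4319  0.1591  1.5465 -0.5507] F [ 0.7215 -0.7152  0.3954] w 0.41377787532173577
corner now board xyz -0.016637238983716912 0.1563759132998669 0.3229365605358883
shift in tool [ 0.0036 -0.052   0.0784] rotvec deg [-34.983    0.1124  -0.5702]
```

>>> carry_out([
  {"xyz": [0.0, -0.03, 0], "angular": [0, 0, 0], "claw": 150},
  {"xyz": [0, -0.025, 0], "angular": [0, 0, 0], "claw": 150},
  {"xyz": [0, 0, 0], "angular": [-7, 0, 0], "claw": 150},
  {"xyz": [0, 0, 0], "angular": [-7, 0, 0], "claw": 150},
  {"xyz": [0, 0, 0], "angular": [-7, 0, 0], "claw": 150},
  {"xyz": [0, 0, 0], "angular": [-7, 0, 0], "claw": 150},
  {"xyz": [0, 0, 0], "angular": [-7, 0, 0], "claw": 150},
  {"xyz": [0, 0, 0], "angular": [0, 0, 0], "claw": 150},
])

```text
clock: 3.7
eef_pos: [0.5954, 0.1213, 0.3183]
orientation: [0.945, -0.126, -0.043, 0.299]
ft_force: [-0.3, 0.4, -0.1]
gripper_width: 0.416
```

```bash
python3 -c "
from plan import *
show(.185,.05,35)
cv2.imwrite('pics/w1.png',viewer.capture('wrist'));cv2.imwrite('pics/s1.png',viewer.capture('scene'))"
```

```text
t 3.7 tcp [0.5954 0.1213 0.3183] j [-0.0819  0.5707 -0.6816  1.1498  0.7184  2.0301 -0.879 ] F [-0.2983  0.4315 -0.086 ] w 0.4157371544811163
corner now board xyz -0.018241770386141866 0.2155426716759619 0.32375165488822105
shift in tool [ 0.0079 -0.1326  0.2413] rotvec deg [0.1568 0.3675 0.156 ]
```

View pics/s1.png

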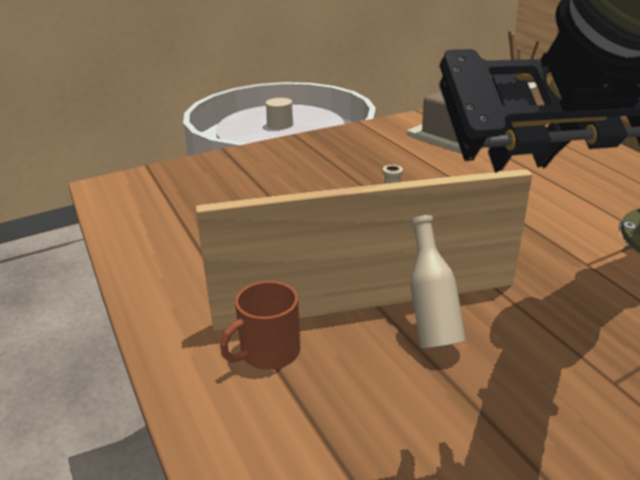

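View pics/w1.png

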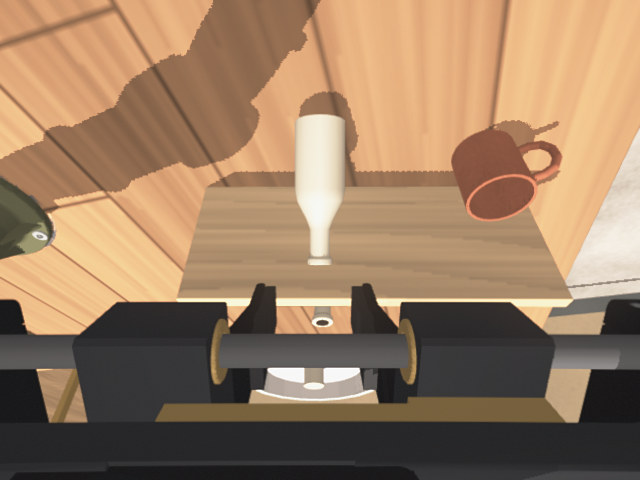

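The scene picture shows the tilted gripper in front of the board. The wrist picture has the bottle axis at column 319, centred between the fingers at about 262 and 365. Next I descend.

>>> carry_out([
  {"xyz": [0.001, -0.022, 0.036], "angular": [0, 0, 0], "claw": 150},
  {"xyz": [0.001, -0.022, 0.036], "angular": [0, 0, 0], "claw": 150},
  {"xyz": [0.001, -0.022, 0.036], "angular": [0, 0, 0], "claw": 150},
  {"xyz": [0.001, -0.022, 0.036], "angular": [0, 0, 0], "claw": 150},
  {"xyz": [0.001, -0.022, 0.036], "angular": [0, 0, 0], "claw": 150},
  {"xyz": [0, 0, 0], "angular": [0, 0, 0], "claw": 150},
])

```text
clock: 4.4
eef_pos: [0.5957, 0.0985, 0.1083]
orientation: [0.944, -0.132, -0.045, 0.299]
ft_force: [0.3, -0.1, 0.3]
gripper_width: 0.411
```

```bash
python3 -c "
from plan import *
show(.17,.05,35)
cv2.imwrite('pics/w2.png',viewer.capture('wrist'))"
```

```text
t 4.4 tcp [0.5957 0.0985 0.1083] j [-0.0301  0.6909 -0.6498  1.4166  0.74    1.7125 -1.052 ] F [ 0.2676 -0.1428  0.303 ] w 0.4111415107572352
corner now board xyz -0.012125205050443538 0.19359740537270279 0.11381196818692577
shift in tool [ 0.0004 -0.0175  0.0657] rotvec deg [ 0.2122  0.7067 -0.4735]
```

View pics/w2.png

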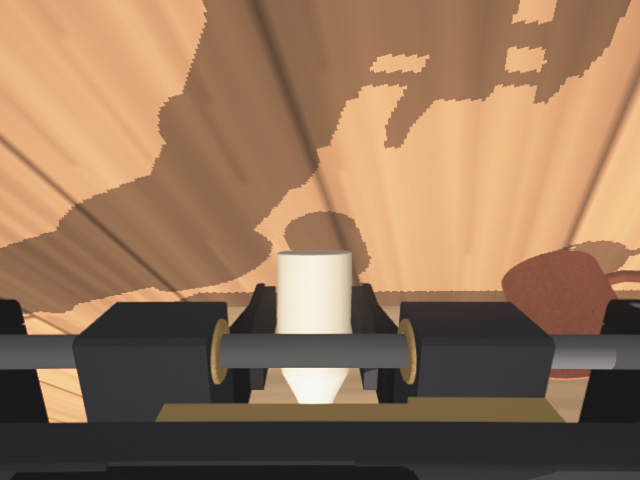

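>>> carry_out([
  {"xyz": [0, -0.006, 0.022], "angular": [0, 0, 0], "claw": 150},
  {"xyz": [0, -0.006, 0.022], "angular": [0, 0, 0], "claw": 150},
  {"xyz": [0, -0.005, 0.02], "angular": [0, 0, 0], "claw": 150},
  {"xyz": [0, 0, 0], "angular": [0, 0, 0], "claw": 150},
  {"xyz": [0, 0.008, 0.006], "angular": [0, 0, 0], "claw": 150},
  {"xyz": [0, 0.008, 0.006], "angular": [0, 0, 0], "claw": 150},
  {"xyz": [0, 0.004, 0.003], "angular": [0, 0, 0], "claw": 150},
  {"xyz": [0, 0, 0], "angular": [0, 0, 0], "claw": 150},
])

```text
clock: 5.25
eef_pos: [0.585, 0.0557, 0.0502]
orientation: [0.945, -0.131, -0.041, 0.298]
ft_force: [0.4, 0.6, -0.8]
gripper_width: 0.411
```

```bash
python3 -c "
from plan import *
show(.129,.048,35)
cv2.imwrite('pics/s2.png',viewer.capture('scene'))"
```

```text
t 5.25 tcp [0.585  0.0557 0.0502] j [ 0.03    0.6971 -0.6318  1.5361  0.7717  1.5857 -1.0739] F [ 0.448   0.5983 -0.7796] w 0.4108477991679255
corner now board xyz -0.011188484503813004 0.14947129688154384 0.055686132597375156
shift in tool [-0.001   0.0124  0.018 ] rotvec deg [ 0.0118  0.2681 -0.5652]
```

View pics/s2.png

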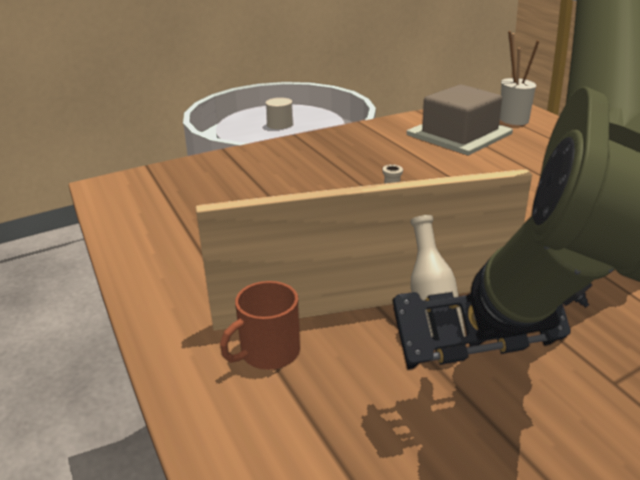

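>>> carry_out([
  {"xyz": [0, 0.004, 0.006], "angular": [0, 0, 0], "claw": 150},
  {"xyz": [0, 0.004, 0.006], "angular": [0, 0, 0], "claw": 150},
  {"xyz": [0, 0.004, 0.006], "angular": [0, 0, 0], "claw": 150},
  {"xyz": [0, 0.0019, 0.0025], "angular": [0, 0, 0], "claw": 150},
  {"xyz": [0, 0.0019, 0.0025], "angular": [0, 0, 0], "claw": 150},
  {"xyz": [0, 0.0019, 0.0025], "angular": [0, 0, 0], "claw": 150},
  {"xyz": [0, 0, 0], "angular": [0, 0, 0], "claw": 150},
])

```text
clock: 6.0
eef_pos: [0.5768, 0.029, 0.0381]
orientation: [0.945, -0.13, -0.041, 0.298]
ft_force: [1.2, 4.4, 0.4]
gripper_width: 0.407
```

```bash
python3 -c "
from plan import *
show(.085,.03,35)
cv2.imwrite('pics/s3.png',viewer.capture('scene')[100:450,200:640])
cv2.imwrite('pics/t3.png',viewer.capture('top')[200:400,150:450])"
```

```text
t 6.0 tcp [0.5768 0.029  0.0381] j [ 0.0698  0.6799 -0.6258  1.5904  0.7812  1.5412 -1.0629] F [1.1633 4.4092 0.4382] w 0.40721426032995345
corner now board xyz -0.01209651002708851 0.12158458935565568 0.043565317356205
shift in tool [0.     0.0222 0.0321] rotvec deg [-0.0269  0.2782 -0.4173]
```

View pics/s3.png

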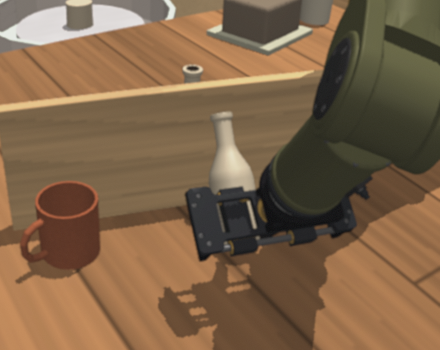

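View pics/t3.png

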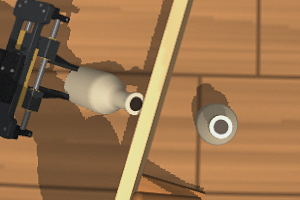

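Contact is made at about 4.5 N, and the mouth is on the board, sliding up. I keep pushing.

>>> carry_out([
  {"xyz": [0, 0.0016, 0.0022], "angular": [0, 0, 0], "claw": 150},
  {"xyz": [0, 0.0016, 0.0022], "angular": [0, 0, 0], "claw": 150},
  {"xyz": [0, 0.0016, 0.0022], "angular": [0, 0, 0], "claw": 150},
  {"xyz": [0, 0.0016, 0.0022], "angular": [0, 0, 0], "claw": 150},
  {"xyz": [0, 0.0016, 0.0022], "angular": [0, 0, 0], "claw": 150},
  {"xyz": [0, 0.0016, 0.0022], "angular": [0, 0, 0], "claw": 150},
  {"xyz": [0, 0.0016, 0.0022], "angular": [0, 0, 0], "claw": 150},
  {"xyz": [0, 0, 0], "angular": [0, 0, 0], "claw": 150},
])

```text
clock: 6.9
eef_pos: [0.5715, 0.0106, 0.0319]
orientation: [0.945, -0.131, -0.041, 0.298]
ft_force: [0.5, 0.8, -0.9]
gripper_width: 0.412
```

```bash
python3 -c "
from plan import *
show(.085,.03,35)
cv2.imwrite('pics/s4.png',viewer.capture('scene')[100:450,200:640])
cv2.imwrite('pics/t4.png',cv2.resize(viewer.capture('top')[200:400,150:450],None,fx=2,fy=2))"
```

```text
t 6.9 tcp [0.5715 0.0106 0.0319] j [ 0.0955  0.6686 -0.6203  1.6223  0.788   1.516  -1.0551] F [ 0.509   0.8236 -0.8715] w 0.4119319276121076
corner now board xyz -0.012395607050904455 0.10245382389564221 0.03738943792839665
shift in tool [0.0002 0.01   0.0161] rotvec deg [ 0.0712  0.3412 -0.4557]
```

View pics/s4.png

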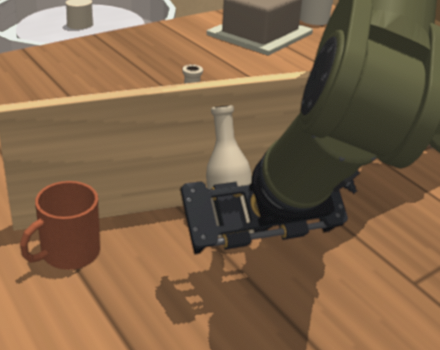

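View pics/t4.png

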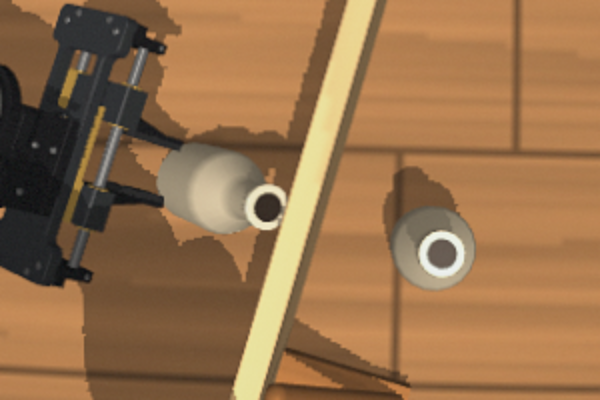

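The mouth is still on the board, at about (282,303) in the full top frame, with a lean of around 25°.

>>> carry_out([
  {"xyz": [0, 0.0013, 0.0016], "angular": [0, 0, 0], "claw": 150},
  {"xyz": [0, 0.0013, 0.0016], "angular": [0, 0, 0], "claw": 150},
  {"xyz": [0, 0.0013, 0.0016], "angular": [0, 0, 0], "claw": 150},
  {"xyz": [0, 0.0013, 0.0016], "angular": [0, 0, 0], "claw": 150},
  {"xyz": [0, 0.0013, 0.0016], "angular": [0, 0, 0], "claw": 150},
  {"xyz": [0, 0.0013, 0.0016], "angular": [0, 0, 0], "claw": 150},
  {"xyz": [0, 0, 0], "angular": [0, 0, 0], "claw": 150},
  {"xyz": [0, 0, 0], "angular": [0, 0, 0], "claw": 150},
])

```text
clock: 7.8
eef_pos: [0.5684, -0.0004, 0.0286]
orientation: [0.945, -0.131, -0.041, 0.298]
ft_force: [-0.7, 0.5, -0.1]
gripper_width: 0.414
```

```bash
python3 -c "
from plan import *
show(.075,.03,35)
cv2.imwrite('pics/s5.png',viewer.capture('scene')[100:450,200:640])
cv2.imwrite('pics/t5.png',cv2.resize(viewer.capture('top')[200:400,150:450],None,fx=2,fy=2))"
```

```text
t 7.8 tcp [ 0.5684 -0.0004  0.0286] j [ 0.1118  0.6606 -0.6175  1.6417  0.7923  1.4996 -1.049 ] F [-0.7062  0.474  -0.1012] w 0.4143687390606245
corner now board xyz -0.012502357878480724 0.091032035272365 0.034102005984623915
shift in tool [0.0003 0.0108 0.0126] rotvec deg [ 0.0518  0.3238 -0.4385]
```

View pics/s5.png

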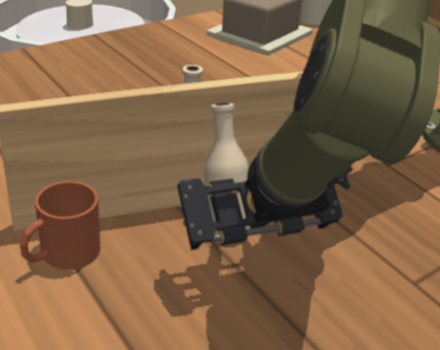

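View pics/t5.png

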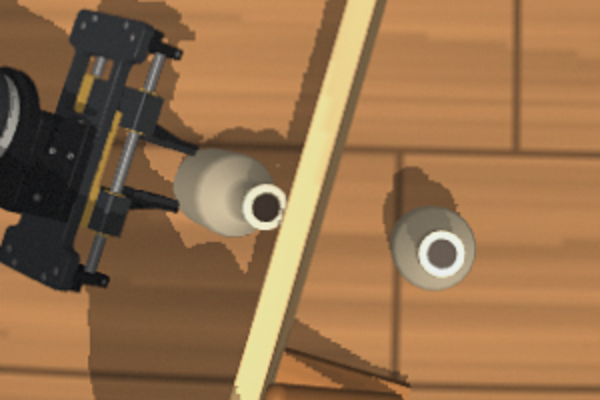

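The lean is now about 20°, with the mouth at the board. I'll go a few more mm, then back off slowly.

>>> carry_out([
  {"xyz": [0, 0.0012, 0.0013], "angular": [0, 0, 0], "claw": 150},
  {"xyz": [0, 0.0012, 0.0013], "angular": [0, 0, 0], "claw": 150},
  {"xyz": [0, 0.0012, 0.0013], "angular": [0, 0, 0], "claw": 150},
  {"xyz": [0, 0.0012, 0.0013], "angular": [0, 0, 0], "claw": 150},
  {"xyz": [0, 0.0012, 0.0013], "angular": [0, 0, 0], "claw": 150},
  {"xyz": [0, 0, 0], "angular": [0, 0, 0], "claw": 150},
  {"xyz": [0, 0, 0], "angular": [0, 0, 0], "claw": 150},
])

```text
clock: 8.6
eef_pos: [0.5662, -0.0086, 0.0268]
orientation: [0.945, -0.131, -0.041, 0.298]
ft_force: [0.3, 1.3, -0.6]
gripper_width: 0.412
```

```bash
python3 -c "
from plan import *
show(.075,.03,35)
cv2.imwrite('pics/s6.png',viewer.capture('scene')[100:450,200:640])
cv2.imwrite('pics/t6.png',cv2.resize(viewer.capture('top')[200:400,150:450],None,fx=2,fy=2))"
```

```text
t 8.6 tcp [ 0.5662 -0.0086  0.0268] j [ 0.1239  0.6542 -0.6154  1.6553  0.7952  1.4883 -1.0439] F [ 0.2953  1.297  -0.6319] w 0.4124283091553139
corner now board xyz -0.012526559643993754 0.0825183202458378 0.03228534367934367
shift in tool [0.0002 0.0048 0.0062] rotvec deg [ 0.0417  0.313  -0.4387]
```

View pics/s6.png

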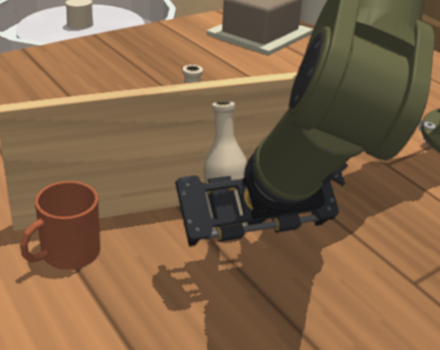

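View pics/t6.png

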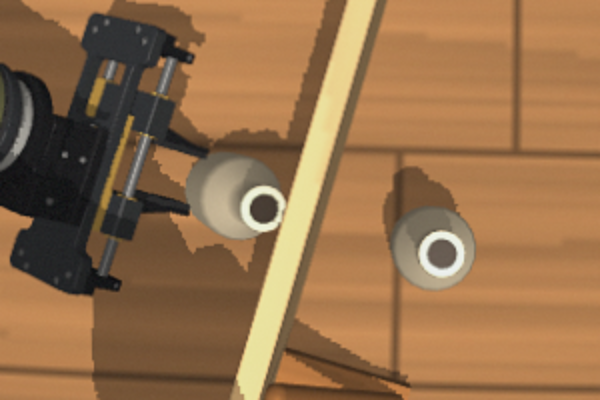

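Lean is about 14°, past the tipping point. I back off slowly so the bottle settles against the fingers.

>>> carry_out([
  {"xyz": [0, -0.0012, -0.0009], "angular": [0, 0, 0], "claw": 150},
  {"xyz": [0, -0.0012, -0.0009], "angular": [0, 0, 0], "claw": 150},
  {"xyz": [0, -0.0012, -0.0009], "angular": [0, 0, 0], "claw": 150},
  {"xyz": [0, -0.0012, -0.0009], "angular": [0, 0, 0], "claw": 150},
  {"xyz": [0, -0.0012, -0.0009], "angular": [0, 0, 0], "claw": 150},
  {"xyz": [0, -0.0012, -0.0009], "angular": [0, 0, 0], "claw": 150},
  {"xyz": [0, 0, 0], "angular": [0, 0, 0], "claw": 150},
  {"xyz": [0, 0, 0], "angular": [0, 0, 0], "claw": 150},
])

```text
clock: 9.5
eef_pos: [0.5687, 0.0004, 0.0271]
orientation: [0.945, -0.13, -0.041, 0.298]
ft_force: [-0.9, -1.0, 0.5]
gripper_width: 0.411
```

```bash
python3 -c "
from plan import *
show(.075,.03,35)
cv2.imwrite('pics/t7.png',cv2.resize(viewer.capture('top')[200:400,150:450],None,fx=2,fy=2))"
```

```text
t 9.5 tcp [0.5687 0.0004 0.0271] j [ 0.1104  0.6631 -0.6172  1.6414  0.7932  1.4979 -1.0509] F [-0.9408 -1.0009  0.5431] w 0.41122651480809336
corner now board xyz -0.012442070620608212 0.09186784198531699 0.03254714584263943
shift in tool [0.0002 0.0124 0.0118] rotvec deg [ 0.0151  0.299  -0.4249]
```

View pics/t7.png

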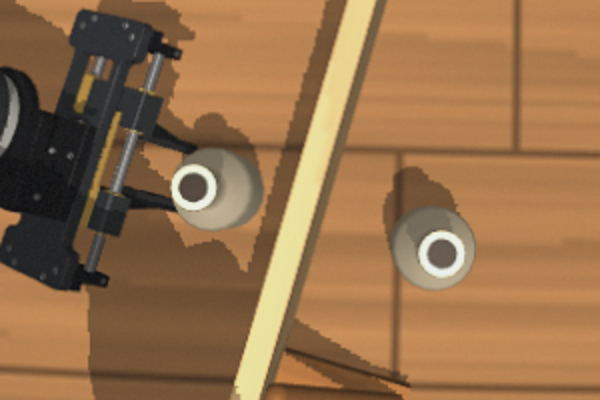

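The mouth has swung back past upright, to crop (194,188). It's either rocking or resting on the gripper. I hold still and look again.

>>> carry_out([
  {"xyz": [0, 0, 0], "angular": [0, 0, 0], "claw": 150},
  {"xyz": [0, 0, 0], "angular": [0, 0, 0], "claw": 150},
  {"xyz": [0, 0, 0], "angular": [0, 0, 0], "claw": 150},
  {"xyz": [0, 0, 0], "angular": [0, 0, 0], "claw": 150},
  {"xyz": [0, 0, 0], "angular": [0, 0, 0], "claw": 150},
  {"xyz": [0, 0, 0], "angular": [0, 0, 0], "claw": 150},
  {"xyz": [0, 0, 0], "angular": [0, 0, 0], "claw": 150},
  {"xyz": [0, 0, 0], "angular": [0, 0, 0], "claw": 150},
])

```text
clock: 10.35
eef_pos: [0.5687, 0.0005, 0.0271]
orientation: [0.945, -0.13, -0.041, 0.298]
ft_force: [-0.7, -0.5, -0.2]
gripper_width: 0.411
```

```bash
python3 -c "
from plan import *
show(.075,.03,35)
t=viewer.capture('top');s=viewer.capture('scene')
P=lambda n,y,z,r:[org-.0123*ex+y*ey+z*zh+r*(np.cos(a)*ex+np.sin(a)*ey) for a in np.linspace(0,6.28,40)]
cv2.imwrite('pics/t8raw.png',t);cv2.imwrite('pics/s8raw.png',s)
a=cv2.resize(t[220:370,180:380],None,fx=2,fy=2);b=s[160:460,300:620]
cv2.imwrite('pics/c8.png',np.hstack([a,b]))"
```

```text
t 10.35 tcp [0.5687 0.0005 0.0271] j [ 0.1105  0.6631 -0.6173  1.6414  0.7931  1.4978 -1.051 ] F [-0.7281 -0.5358 -0.2453] w 0.4109928389853757
corner now board xyz -0.012450903177438714 0.09192687196966678 0.03252385563239211
shift in tool [0.0002 0.0124 0.0118] rotvec deg [ 0.0069  0.297  -0.4262]
```

View pics/c8.png

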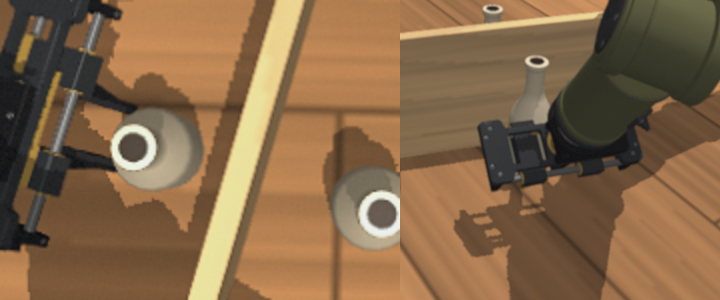

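```bash
python3 -c "
from plan import *
for n,uv,z in (('lip',(246.5,294),.17),('lipst',(370.5,327),.17),('sh',(259.5,295),.082)):
  p=atz('top',uv,z)-org; print(n,p@ex,p@ey)
p=proj('top',org-.0123*ex+.07*ey+.17*zh),proj('top',org-.0123*ex+.07*ey+.0*zh);print(p)
I=cv2.imread('pics/t8raw.png');S=cv2.imread('pics/s8raw.png')
p0=atz('top',(246.5,294),.17);p0[2]=0
T=np.linspace(0,6.28,40)
for n,J in(('top',I),('scene',S)):
  for z,r in((0,.03),(.082,.03),(.17,.015)):
    cv2.polylines(J,[np.int32(proj(n,[p0+z*zh+r*(np.cos(a)*ex+np.sin(a)*ey) for a in T]))],True,(0,255,0),1)
cv2.imwrite('pics/c8b.png',np.hstack([cv2.resize(I[220:370,180:380],None,fx=2,fy=2),cv2.resize(S[200:350,380:580],None,fx=2,fy=2)]))"
```

```text
lip -0.012329344665590382 0.06333095782496126
lipst -0.006846763824687251 -0.09988010705322194
sh -0.010957449732035357 0.05834486561386474
(array([[241.5745, 292.4555]]), array([[259.0226, 294.3344]]))
```

View pics/c8b.png

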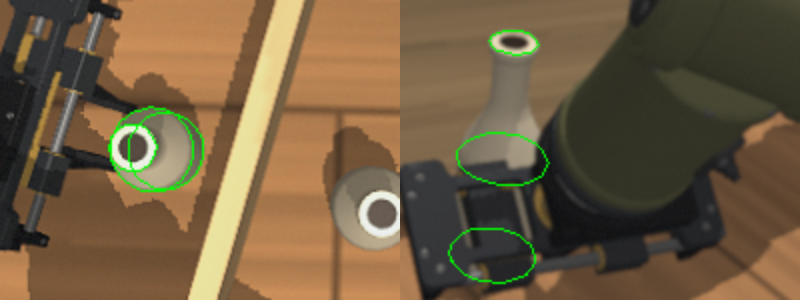

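An upright model fits both views exactly, with the axis about 63 mm from the board, so the bottle is standing. The offset was perspective. I retreat straight back, then up.

>>> carry_out([
  {"xyz": [0, -0.0041, -0.0029], "angular": [0, 0, 0], "claw": 150},
  {"xyz": [0, -0.0082, -0.0057], "angular": [0, 0, 0], "claw": 150},
  {"xyz": [0, -0.0164, -0.0115], "angular": [0, 0, 0], "claw": 150},
  {"xyz": [0, -0.0164, -0.0115], "angular": [0, 0, 0], "claw": 150},
  {"xyz": [0, -0.0164, -0.0115], "angular": [0, 0, 0], "claw": 150},
  {"xyz": [0, -0.0164, -0.0115], "angular": [0, 0, 0], "claw": 150},
  {"xyz": [0, 0, -0.03], "angular": [0, 0, 0], "claw": 150},
  {"xyz": [0, 0, -0.03], "angular": [0, 0, 0], "claw": 150},
])

```text
clock: 11.25
eef_pos: [0.6033, 0.1269, 0.0759]
orientation: [0.945, -0.13, -0.042, 0.298]
ft_force: [-0.2, 0.1, 0.1]
gripper_width: 0.412
```

>>> carry_out([
  {"xyz": [0, 0, -0.02], "angular": [0, 0, 0], "claw": 150},
  {"xyz": [0, 0, 0], "angular": [0, 0, 0], "claw": 150},
  {"xyz": [0, 0, 0], "angular": [0, 0, 0], "claw": 150},
  {"xyz": [0, 0, 0], "angular": [0, 0, 0], "claw": 150},
])

```text
clock: 11.65
eef_pos: [0.6063, 0.1351, 0.0913]
orientation: [0.944, -0.13, -0.042, 0.299]
ft_force: [-0.5, 0.1, -1.2]
gripper_width: 0.414
```

```bash
python3 -c "
from plan import *
show(.075,.03,35)
I=viewer.capture('top');S=viewer.capture('scene')
cv2.imwrite('pics/c9.png',np.hstack([I[80:450,150:450],S[80:450,180:640]]))"
```

```text
t 11.65 tcp [0.6063 0.1351 0.0913] j [-0.0918  0.7535 -0.6447  1.3539  0.7514  1.7264 -1.0876] F [-0.5046  0.117  -1.2246] w 0.41368007865683964
corner now board xyz -0.011427744651905117 0.23175504960243834 0.09680239723539225
shift in tool [0.0007 0.0898 0.1448] rotvec deg [ 0.1175  0.378  -0.4082]
```

View pics/c9.png

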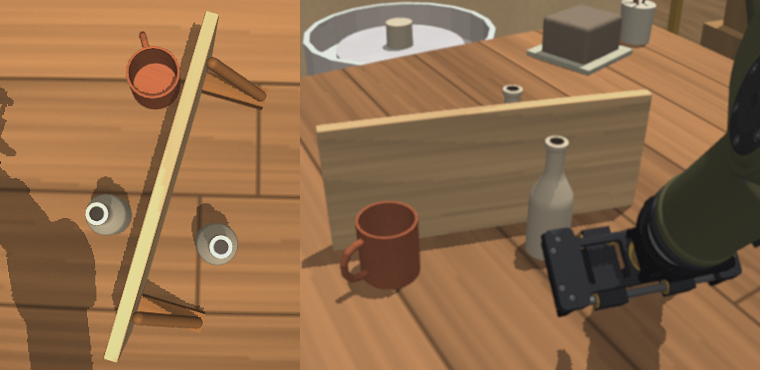

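The bottle stands upright on its foot in front of the board. The mug and the other bottle are unmoved, and the gripper is clear.

```bash
python3 -c "
from station import ctrl
print(ctrl.hand_in())"
```

```text
the job is handed in; nothing more can be done
None
```

The toppled bottle now stands upright on its foot in front of the board. I handed the job in at about 11.8 s; no verdict is reported.

- **What I did:** I used the two part-open fingers, tilted 35°, as a cradle. They pushed the foot in towards the board and the mouth slid up it, from about 40° to about 14° lean. I then backed off slowly and the bottle dropped onto its foot. The force readings I took between moves were at most about 4.5 N.
- **Final position:** An upright bottle model matched both camera views, with the axis about 63 mm from the board face, a gap of about 33 mm. That fit was made just before the gripper withdrew. The pictures afterwards show the bottle still upright.
- **Other objects:** The mug and the other bottle look unmoved by eye in the top and scene pictures. The gripper is clear, with the wrist force within the noise.
- **One check that looked wrong:** After release, the top picture seemed to show the bottle leaning away from the board. The model fit showed this was perspective.
- **Not measured directly:** I saw the mouth on the board in the top pictures at roughly 25° and 20° lean, but had no reading of the mouth's contact force on the board.

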